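# Shelve a tea carton on its column

## Robot

A 6-joint arm with a two-finger parallel gripper is mounted at the origin on the work surface. World frame = base frame: x ahead of the robot, y to its left, z up, the work surface at z = 0. Lengths are in m, angles in rad, forces in N, time in s.
With the tool pointing down it reaches from about 0.35 to 0.975 m from the base axis. Payload 4.9 kg.
Tool frame: the origin (TCP) lies between the finger pads; the fingertips stand 25 mm ahead of it and the grasp point (between the pads) lies 6 mm ahead of it; z points along the fingers, y is the line along which they close (so a half turn about z gives the same grasp; the last joint's range is limited). The gripper opens to 85 mm and grips with 20 to 120 N. Pads are 22 mm wide; open, the fingers measure 114 mm over their backs; the gripper's body (76 mm by 85 mm) begins 54 mm behind the grasp point. The pads swing forward as they close: fully open they stand 13 mm farther back than shut.
Start: joints at [-1.343, 0.053, 1.613, -0, 1.476, -0.119], TCP at [0.212, -0.588, 0.256] pointing down, gripper open.
Joint ranges: [-3.01, 3.01], [-1.01, 2.22], [0.06, 2.58], [-1.02, 4.17], [0.09, 2.62], [-3.14, 3.14]. Speed limits (rad/s): [2.57, 2.57, 3.14, 3.14, 3.14, 3.14].

## Interface

Orientations are given as a unit quaternion [w, x, y, z].
In Python, from plant import manip gives the robot as it stands.
- The arm moves only by the shell command python3 -m inch 'ROWS'. ROWS is JSON, a list of rows, each a list of 3 entries, a list of its own where there are three numbers: the shift along the tool's x, y, z in m, then the turn, a rotation vector about the tool's x, y, z in rad, then the opening, from 0 (shut) to 1 (fully open). A call has 1 to 8 rows; each row shifts and turns the commanded pose from where the row before left it, along the tool's axes as they then stand; what a row does not reach is not made up. A row lasts 1/10 s, in which the tool goes at most 50 mm and 8.59 degrees, less where a joint would pass 70% of its speed; a pose out of reach is approached as far as the arm can. A call with a gripper value outside its range is refused whole. The fingers move at their own pace and stop on an object; the grip force is fixed at half the most. Time passes only in rows, so rows that do not move let the fingers close. It gives the time, the measured TCP pose, the force, the opening and the grip force at its end, in the units of the state.
- manip.state(): the state, without advancing time (a new reading comes with each control period).
- manip.grab_frame(name): name is "side" or "top" or "wrist"; returns (picture, depth): 480x640x3 uint8, red, green, blue; 480x640 float32, m along the optical axis (not along the pixel's ray), 0 where there is no reading.
- manip.camera_params(name): a dict with "camera_matrix" (3x3 intrinsics, pixels), "rvec" (rotation vector, rad) and "tvec" (3), from world to camera coordinates, as OpenCV has them. Camera axes: x right, y down, z forward; pixel columns grow to the right and rows downward; lengths in m; the calibration is good to about 2 mm. The wrist camera is an equidistant fisheye: a pixel r from the principal point sees the ray r / f radians off the axis. A picture is of the moment at which its call begins: read the wrist's pose just before it. camera_params takes no time and is no camera call; for the wrist camera it gives the pose at the moment of the call.
- manip.job_done(): hands the job in; it is judged then, once.
Trained networks look in the newest picture that a camera, given by its name, has taken for a name from the list of things; names that differ only in an ending like _2 or _b are one class to them, and where a whole thing is asked for, a point or a joint stands for the part that bears it (a point fixed in the world has none). Each returns a list of dicts, best first, with "score" (0 to 1); they miss things now and then, are a little off and sometimes report something else, mostly with a low value. They report only what shows in the picture. A call takes as long as a camera call. They do not tell look-alikes from the thing itself.
- manip.look_for(camera, label): "point" ([x, y, z] in m, in world coordinates, good to about 4 mm: the middle of the surface that is visible of it).
The state is a dict: "time": time; "joint_pos": joint angles; "joint_vel": joint speeds; "joint_efforts": joint torques, N m; "tool_pos": TCP position; "tool_rot": TCP orientation; "contact_force": force on the tool from outside, world axes, zero at the start; "ft_torque": the same for the moment, N m; "gripper_width": opening from 0.0 (shut) to 1.0 (fully open); "grasp_force": force on a finger pad.
Only numpy, scipy, OpenCV 4.12 (cv2) and the standard library are available. Lean on these libraries where they do the work, as an engineer would, in place of code of your own. Each camera call takes 0.05 s, during which the arm holds its last target. There are 200 camera calls.

## Task

Take the green carton out of the cardboard delivery case and stack it squarely, right way up, on top of the two green cartons in the bay with the green caps, lined up with the carton below. The case leaves finger room only at the carton's ends and the bay only at its long sides, so on the way stand the carton upright on the bare counter, let go of it, and take it again the other way. Never let it drop, leave the two-carton column as it stands, and disturb nothing else.

Things in the scene. Friction and masses are not known exactly. Their poses are not given: they have to be found in the camera images.
- tea_center (a point): The green carton to shelve, closed and rigid, yellow band near its foot. 64 x 44 mm on plan, 50 mm high, 100 to 210 g. The point is its centre, 25 mm above its underside; x runs along its length (64 mm), y across its width (44 mm), z up. Starts in either cell of the case. The counter (z = 0) between case (y < 0) and bays (y > 0) is bare: it can stand near x 0.5, y -0.03.
- tea_top_center (a point): Upper of the two loose green cartons stacked in the green bay. 64 x 44 mm on plan, 50 mm high, 100 to 210 g. The point is its centre, 25 mm above its underside; x runs along its length (64 mm), y across its width (44 mm), z up. Its centre is 83 mm above the counter, its top 108; the shelved carton's centre must rest 50 mm above this point. Its length runs from divider to divider.
- tea_low_center (a point): The lower green carton of that column, same size, centre 33 mm above the counter.
- bay_green: Fixed bay with green caps. Origin on the counter under its middle, z up. Base 80 (x) by 90 (y) mm, 8 thick. Dividers 4 mm thick, 70 long in x, at y = +-43 mm, up to 161 mm over the counter; 82 mm apart inside: 9 mm free at each carton end, too little for a finger. Open at +x, -x and the top. Cartons stand with their length along its y. May be left or right of the red bay; turned up to 20 degrees
- bay_red: The like fixed bay with red caps, same sizes; not to be used.
- case: Fixed open cardboard case, 160 (x) by 112 (y) mm. Origin on the counter under its middle, z up. Floor 6 mm thick. 4 mm walls along x at y = -54, 0, +54 mm, 46 mm over the counter: two cells 50 mm wide, centred at y = +-27. A carton stands mid-cell, length along x, 3 mm free at each long side (no finger room), 45 mm beyond each end to a lip 12 mm high. Turned up to 20 degrees
- cocoa_center (a point): Red carton in the case's other cell; leave it. 64 x 44 mm on plan, 50 mm high, 100 to 210 g. The point is its centre, 25 mm above its underside; x runs along its length (64 mm), y across its width (44 mm), z up.
- cocoa_low_center (a point): Red carton standing in the red bay; leave it. 64 x 44 mm on plan, 50 mm high, 100 to 210 g. The point is its centre, 25 mm above its underside; x runs along its length (64 mm), y across its width (44 mm), z up.
- tin_a_center (a point): Flat red tin, 84 mm across, 38 mm high, at the back; leave it. The point is its centre.
- tin_b_center (a point): Another such tin; leave it. The point is its centre.
- spread_center (a point): Jar with a blue lid, 80 mm across, 115 mm high, at the back; leave it. The point is its centre.
- sauce_center (a point): Sauce bottle, 60 mm across, 150 mm high, at the back left; leave it. The point is its centre.
Not all that is in view belongs to the job. What is shaped like the part that bears tea_center but blue or purple is not meant.

How it is judged:
By the outcome, as a careful person would: the job done as asked, in the order asked, and still so for the second after the job is handed in, with the robot touching nothing.
It also fails if it takes over 64 s, if anything falls off the work surface, if the arm or the gripper's body presses on something with over 40 N, if the wrist force passes 120 N, or if a joint passes its speed limit or range.

## Working session

There is one attempt and no reset: what is moved stays moved. The work goes in short steps, Python scripts to look and compute and a shell command to move; the robot and the scene stay as the last step left them, time stands still between calls to the robot, and variables do not carry over. Pictures are saved under pics/ and viewed, at most 10 in all, crops included, and the job is handed in when it is done.

```bash
ls; mkdir -p pics; python3 - <<'E'
from plant import manip
import cv2
print(manip.state())
for n in("top","side"):
    p,d=manip.grab_frame(n); cv2.imwrite(f"pics/{n}0.png",p[:,:,::-1])
    for l in("tea_center","tea_top_center","bay_green","bay_red","case","cocoa_center"):
        print(n,l,[( [round(x,3) for x in r["point"]],round(r["score"],2)) for r in manip.look_for(n,l)][:4])
    print(manip.camera_params(n))
E
```

```text
pics
{'time': 0.0, 'joint_pos': array([-1.34298123e+00,  5.33465549e-02,  1.61432508e+00,  1.90242736e-05,
        1.47599999e+00, -1.19027734e-01]), 'joint_vel': array([-0.00103058, -0.00107111, -0.00043366, -0.00031231, -0.00113   ,
        0.00046283]), 'joint_efforts': array([-6.24110453e-04, -3.93681800e+01, -3.70178998e+01, -2.64134751e-04,
        7.09562548e-03,  1.08489036e-06]), 'tool_pos': array([ 0.21231225, -0.5872126 ,  0.2550508 ]), 'tool_rot': array([-1.03845960e-03,  9.84999781e-01,  1.72552459e-01, -4.70589035e-05]), 'contact_force': array([-0.4030443 ,  0.29269031, -0.49080873]), 'ft_torque': array([-0.02254408, -0.01811176, -0.06124231]), 'grasp_force': 0.0, 'gripper_width': 1.0017799619866132}
top tea_center [([0.512, -0.23, 0.055], 0.84), ([0.364, -0.308, 0.045], 0.79), ([0.521, -0.405, 0.052], 0.71)]
top tea_top_center [([0.471, 0.151, 0.108], 0.7)]
top bay_green [([0.464, 0.169, 0.099], 0.58)]
top bay_red [([0.489, 0.351, 0.091], 0.94)]
top case [([0.51, -0.263, 0.005], 0.61), ([0.719, -0.126, 0.044], 0.42), ([0.695, 0.348, 0.102], 0.38), ([0.52, -0.287, 0.06]
[... 331 characters left out ...]
3989194])}
side tea_center [([0.516, -0.4, 0.038], 0.98), ([0.507, -0.229, 0.056], 0.96), ([0.359, -0.298, 0.045], 0.67), ([0.745, 0.017, 0.04], 0.44)]
side tea_top_center [([0.473, 0.127, 0.104], 0.54)]
side bay_green [([0.456, 0.187, 0.102], 0.67)]
side bay_red [([0.488, 0.353, 0.091], 0.73), ([0.746, 0.02, 0.038], 0.23)]
side case [([0.491, -0.221, 0.027], 0.69)]
side cocoa_center [([0.52, -0.284, 0.055], 0.93)]
{'camera_matrix': array([[522.42134904,   0.        , 312.78634679],
       [  0.        , 522.42134904, 242.31039957],
       [  0.        ,   0.        ,   1.        ]]), 'rvec': array([ 0.79282354, -2.49743573,  1.17704986]), 'tvec': array([0.4300196 , 0.268966  , 0.79116385])}
```

View pics/top0.png

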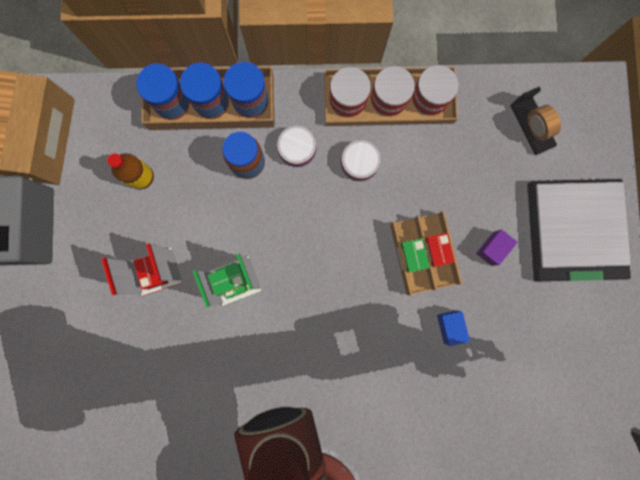

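View pics/side0.png

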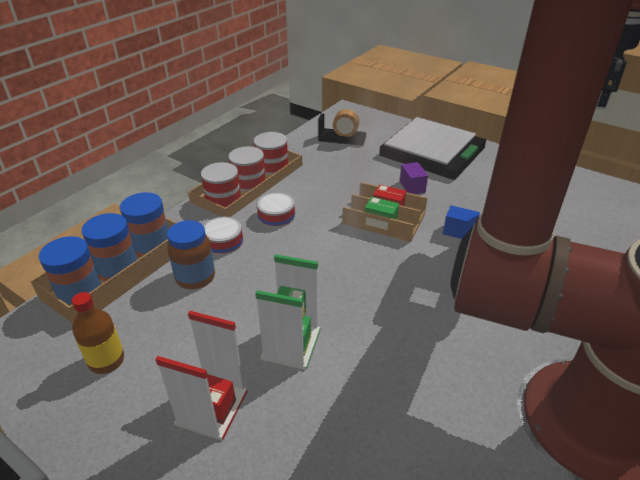

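The top view shows these candidates:
- Green carton in the case at (415,255).
- Red carton at (441,250), not the target.
- Blue block at (454,328) and purple block at (497,247), look-alikes.
- Green column in the bay at (228,280).

By the description I choose the green carton at (415,255). The side view shows the same carton at (381,208).

```bash
cat > h.py <<'E'
from plant import manip
import cv2, numpy as np
from scipy.spatial.transform import Rotation as R
def cloud(n):
    p,d=manip.grab_frame(n); c=manip.camera_params(n); K=c["camera_matrix"]
    v,u=np.mgrid[:480,:640]
    if n=="wrist":
        x=(u-K[0,2])/K[0,0]; y=(v-K[1,2])/K[1,1]; r=np.hypot(x,y)+1e-9
        t=np.tan(np.minimum(r,1.5))/r; X=np.stack([x*t*d,y*t*d,d],-1)
    else: X=np.stack([(u-K[0,2])/K[0,0]*d,(v-K[1,2])/K[1,1]*d,d],-1)
    Rm=cv2.Rodrigues(c["rvec"])[0]
    W=(X-c["tvec"].ravel())@Rm
    W[d==0]=np.nan
    return p,W
def box(W,m):
    P=W[m]; (c,s,a)=cv2.minAreaRect(P[:,:2].astype(np.float32)*1000)
    if s[0]<s[1]: s=s[::-1]; a+=90
    return dict(n=len(P),c=np.round(c,1),size=np.round(s,1),long_axis_deg=round((a+90)%180-90,1),z=np.round(np.percentile(P[:,2]*1000,[5,50,95]),1))
def green(p):
    h=cv2.cvtColor(p,cv2.COLOR_RGB2HSV); return (h[...,0]>45)&(h[...,0]<85)&(h[...,1]>100)
def red(p):
    h=cv2.cvtColor(p,cv2.COLOR_RGB2HSV); return ((h[...,0]<6)|(h[...,0]>174))&(h[...,1]>150)
def near(W,x,y,r,z0,z1): return (np.hypot(W[...,0]-x,W[...,1]-y)<r)&(W[...,2]>z0)&(W[...,2]<z1)
E
python3 - <<'E'
from h import *
for n in("top","side"):
    p,W=cloud(n)
    print(n,"tea",box(W,near(W,.51,-.23,.05,.05,.07)&green(p)))
    print("tea+label",box(W,near(W,.51,-.23,.036,.051,.07)))
    print("cocoa",box(W,near(W,.52,-.288,.05,.05,.07)&red(p)))
    print("case",box(W,near(W,.515,-.26,.12,.009,.05)))
    print("teatop",box(W,near(W,.47,.151,.05,.1,.115)&green(p)))
    print("teatopall",box(W,near(W,.47,.151,.036,.1,.115)))
    print("caps",box(W,near(W,.47,.151,.08,.15,.175)&green(p)))
    for s in(1,-1):
        q=near(W,.465,.155+s*.045,.05,.15,.175)&green(p)
        if q.sum()>9: print("cap",s,box(W,q))
    if n=="top":
        cv2.imwrite("pics/crop.png",cv2.resize(np.hstack([p[195:315,370:530],p[215:335,150:310]]),None,fx=2.5,fy=2.5)[:,:,::-1])
E
```

```text
top tea {'n': 541, 'c': array([ 510.9, -233.2]), 'size': array([63.8, 44.5]), 'long_axis_deg': 11.1, 'z': array([52.7, 56.3, 59.5])}
tea+label {'n': 649, 'c': array([ 512. , -238.1]), 'size': array([64. , 54.5]), 'long_axis_deg': 11.0, 'z': array([53.1, 56.4, 59.7])}
cocoa {'n': 520, 'c': array([ 521.1, -285.7]), 'size': array([63.4, 43.5]), 'long_axis_deg': 11.2, 'z': array([53. , 56.3, 59.2])}
case {'n': 1455, 'c': array([ 522. , -289.9]), 'size': array([175.6, 160.2]), 'long_axis_deg': -79.0, 'z': array([ 9.5, 36.1, 48.3])}
teatop {'n': 629, 'c': array([470.2, 152.7]), 'size': array([64.7, 44.4]), 'long_axis_deg': -70.0, 'z': array([105.8, 109. , 111.8])}
teatopall {'n': 739, 'c': array([470.1, 152.7]), 'size': array([64.7, 44.4]), 'long_axis_deg': -69.8, 'z': array([105.8, 109. , 111.9])}
caps {'n': 266, 'c': array([467.9, 150.4]), 'size': array([92.3, 71.3]), 'long_axis_deg': -70.2, 'z': array([158.4, 162. , 164.8])}
cap 1 {'n': 145, 'c': array([453.6, 190.7]), 'size': array([70.7,  6.8]), 'long_axis_deg': 19.7, 'z': array([157.8, 161.9, 164.9])}
cap -1 {'n': 118, 'c': array([48
[... 599 characters left out ...]
1, 'z': array([11.6, 30.6, 46.7])}
teatop {'n': 132, 'c': array([476.7, 131.9]), 'size': array([42.8, 22.1]), 'long_axis_deg': 19.8, 'z': array([105. , 107.8, 109.5])}
teatopall {'n': 245, 'c': array([477.5, 132.3]), 'size': array([44.6, 22.4]), 'long_axis_deg': 19.6, 'z': array([106.1, 108.1, 109.8])}
caps {'n': 632, 'c': array([468. , 150.3]), 'size': array([95.7, 71.3]), 'long_axis_deg': -70.0, 'z': array([152. , 159.2, 162.4])}
cap 1 {'n': 340, 'c': array([453.1, 191.1]), 'size': array([71.3,  8.7]), 'long_axis_deg': 20.1, 'z': array([152. , 159.4, 162.6])}
cap -1 {'n': 285, 'c': array([481. , 109.6]), 'size': array([67.9, 10.3]), 'long_axis_deg': 19.8, 'z': array([152.1, 159.1, 162.3])}
```

View pics/crop.png

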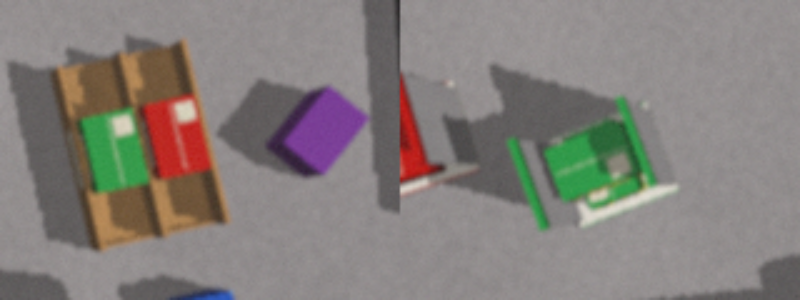

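The crop confirms the choice: the green carton is in the case's left cell (label end up at about (122,125)), next to the red one, and the green column stands between the green caps. Next I work out the approach.

```bash
cat > go.py <<'E'
# go.py x y z yaw_of_tool_y_deg [mm, deg]: turn about tool axes, then shift in turned tool axes, from measured pose
import sys; from h import *
def rel(x,y,z,w):
    s=manip.state(); q=s["tool_rot"]; A=R.from_quat([q[1],q[2],q[3],q[0]])
    a=np.radians(w); T=R.from_matrix(np.array([[-np.sin(a),np.cos(a),0],[np.cos(a),np.sin(a),0],[0,0,-1]]).T)
    d=np.array([x,y,z])-s["tool_pos"]*1000
    Y=A.as_matrix()[:,1]
    print("t",round(s["time"],2),"pos",np.round(s["tool_pos"]*1000,1),"yaw_y",round(np.degrees(np.arctan2(Y[1],Y[0])),2),"w",round(s["gripper_width"],3),"grip",round(s["grasp_force"],1),"F",np.round(s["contact_force"],1))
    print("turn",np.round((A.inv()*T).as_rotvec(),4),"shift after turn",np.round(T.inv().apply(d),1),"shift now",np.round(A.inv().apply(d),1))
if __name__=="__main__": rel(*map(float,sys.argv[1:]))
E
python3 - <<'E'
import numpy as np
a=np.radians(11.1); R=np.array([[-np.sin(a),np.cos(a)],[np.cos(a),np.sin(a)]])
R=np.array([[-np.sin(a),np.cos(a)],[np.cos(a),np.sin(a)]]) 
E
sed -i 's/\[\[-np.sin(a),np.cos(a),0\],\[np.cos(a),np.sin(a),0\]/[[-np.sin(a),np.cos(a),0],[np.cos(a),np.sin(a),0]/' go.py
python3 go.py 510.9 -233.2 120 11.1
```

```text
t 0.8 pos [ 212.4 -587.8  256.3] yaw_y -70.13 w 0.999 grip 0.0 F [0.2 0.3 0.2]
turn [-0.      0.     -1.4177] shift after turn [290.5 361.2 136.3] shift now [ 401.2 -232.   136.3]
```

```bash
python3 -m inch '[[[0,0,0],[0,0,-0.142],1],[[0,0,0],[0,0,-0.142],1],[[0,0,0],[0,0,-0.142],1],[[0,0,0],[0,0,-0.142],1],[[0,0,0],[0,0,-0.142],1],[[0,0,0],[0,0,-0.142],1],[[0,0,0],[0,0,-0.142],1],[[0,0,0],[0,0,-0.142],1]]' >/dev/null
python3 -m inch '[[[0,0,0],[0,0,-0.142],1],[[0,0,0],[0,0,-0.14],1],[[0.029,0.036,0],[0,0,0],1],[[0.029,0.036,0],[0,0,0],1],[[0.029,0.036,0],[0,0,0],1],[[0.029,0.036,0],[0,0,0],1],[[0.029,0.036,0],[0,0,0],1],[[0.029,0.036,0],[0,0,0],1]]' >/dev/null
python3 -m inch '[[[0.029,0.036,0],[0,0,0],1],[[0.029,0.036,0],[0,0,0],1],[[0.029,0.036,0],[0,0,0],1],[[0.029,0.036,0],[0,0,0],1],[[0,0,0],[0,0,0],1],[[0,0,0],[0,0,0],1]]'
python3 go.py 510.9 -233.2 120 11.1
python3 - <<'E'
from h import *
p,W=cloud("wrist"); cv2.imwrite("pics/w1.png",p[:,:,::-1])
print("tea",box(W,near(W,.51,-.23,.05,.05,.07)&green(p)))
E
```

```text
time: 3.0
tool_pos: [0.5102, -0.2329, 0.2563]
tool_rot: [-0.0, 0.634, 0.773, -0.0]
contact_force: [0.3, -0.2, -0.4]
gripper_width: 0.995
grasp_force: 0.0
t 3.0 pos [ 510.2 -232.9  256.3] yaw_y 11.25 w 0.995 grip 0.0 F [ 0.3 -0.2 -0.4]
turn [-0.0004  0.0002  0.0027] shift after turn [ -0.4   0.6 136.3] shift now [ -0.4   0.7 136.3]
tea {'n': 3124, 'c': array([ 511.3, -235.8]), 'size': array([64.1, 44.2]), 'long_axis_deg': 11.2, 'z': array([55.2, 56.5, 57.7])}
```

View pics/w1.png

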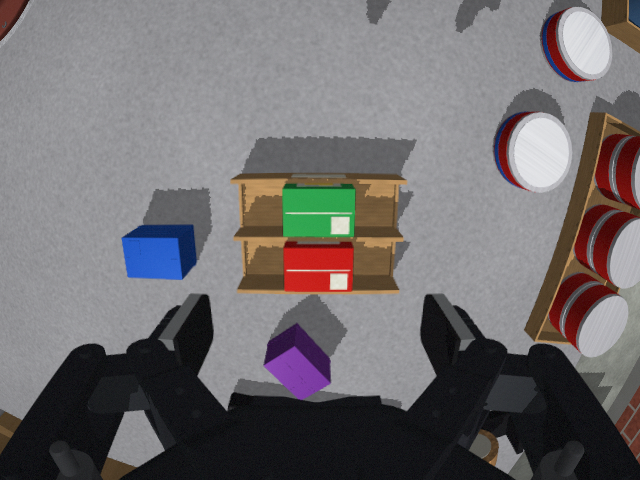

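The wrist view shows the green carton at (318,211) in the cell nearer the robot's front, clear at both ends, with the fingers lined up along its length. Descending.

```bash
python3 -m inch '[[[-0.002,0.001,0.04],[0,0,0],1],[[0,0,0.04],[0,0,0],1],[[0,0,0.04],[0,0,0],1],[[0,0,0.03],[0,0,0],1],[[0,0,0.025],[0,0,0],1],[[0,0,0.02],[0,0,0],1],[[0,0,0.012],[0,0,0],1],[[0,0,0.008],[0,0,0],1]]' 
python3 -m inch '[[[0,0,0],[0,0,0],1],[[0,0,0],[0,0,0],0.6],[[0,0,0],[0,0,0],0.5],[[0,0,0],[0,0,0],0.5],[[0,0,0],[0,0,0],0.5],[[0,0,0],[0,0,0],0.5],[[0,0,0],[0,0,0],0.5],[[0,0,0],[0,0,0],0.5]]' 
python3 go.py 511 -235 41 11.2
```

```text
time: 3.85
tool_pos: [0.5102, -0.2364, 0.0404]
tool_rot: [-0.001, 0.636, 0.772, -0.0]
contact_force: [-0.3, -0.7, -0.4]
gripper_width: 1.003
grasp_force: 0.0
time: 4.65
tool_pos: [0.5123, -0.2363, 0.043]
tool_rot: [0.002, 0.635, 0.772, 0.0]
contact_force: [0.5, 0.3, 5.0]
gripper_width: 0.739
grasp_force: 67.4
t 4.65 pos [ 512.3 -236.3   43. ] yaw_y 11.12 w 0.739 grip 67.4 F [0.5 0.3 5. ]
turn [ 0.0021  0.0023 -0.0013] shift after turn [ 1.6 -1.   2. ] shift now [ 1.6 -1.   2. ]
```

```bash
python3 -m inch '[[[0,0,-0.003],[0,0,0],0.5],[[0,0,-0.008],[0,0,0],0.5],[[0,0,-0.015],[0,0,0],0.5],[[0,0,-0.02],[0,0,0],0.5],[[0,0,-0.025],[0,0,0],0.5],[[0,0,-0.03],[0,0,0],0.5],[[0,0,-0.02],[0,0,0],0.5],[[0,0,-0.008],[0,0,0],0.5]]'
python3 -m inch '[[[0,0,0],[0,0,0],0.5],[[0,0,0],[0,0,0],0.5]]'
python3 go.py 500 -36 60 -70
python3 - <<'E'
from h import *
p,W=cloud("side"); cv2.imwrite("pics/s2.png",cv2.resize(p[120:320,300:560],None,fx=2.5,fy=2.5)[:,:,::-1])
p,W=cloud("wrist"); print(box(W,near(W,.51,-.235,.055,.15,.25)&green(p)))
E
```

```text
time: 5.45
tool_pos: [0.5124, -0.2363, 0.1742]
tool_rot: [0.003, 0.635, 0.772, 0.0]
contact_force: [1.0, -0.5, -0.9]
gripper_width: 0.743
grasp_force: 66.9
time: 5.65
tool_pos: [0.5105, -0.2352, 0.1693]
tool_rot: [-0.001, 0.635, 0.772, -0.0]
contact_force: [-1.0, 0.3, -2.2]
gripper_width: 0.739
grasp_force: 66.9
t 5.65 pos [ 510.5 -235.2  169.3] yaw_y 11.12 w 0.739 grip 66.9 F [-1.   0.3 -2.2]
turn [-1.8000e-03 -1.0000e-04  1.4157e+00] shift after turn [  58.2 -190.8  109.3] shift now [197.4  28.2 109.5]
{'n': 21331, 'c': array([ 518.5, -232.2]), 'size': array([91. , 45.9]), 'long_axis_deg': 11.1, 'z': array([168.8, 181.8, 182.8])}
```

View pics/s2.png

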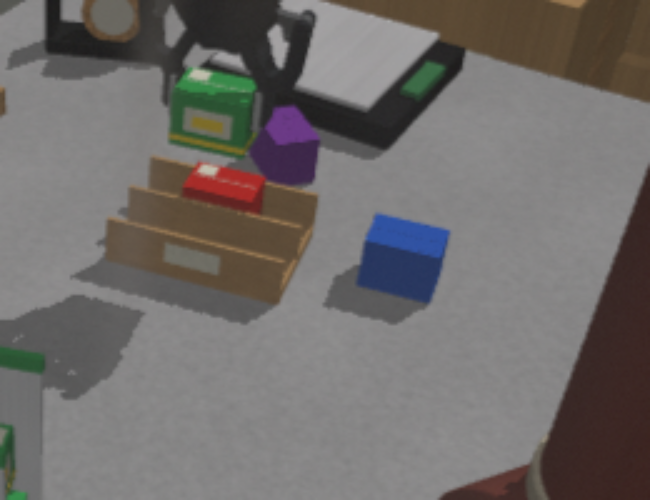

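The carton is off the case and hanging level at crop (213,110); the red carton is untouched. Turn and carry to the counter.

```bash
python3 -m inch '[[[0,0,0],[0,0,0.06],0.5],[[0,0,0],[0,0,0.12],0.5],[[0,0,0],[0,0,0.14],0.5],[[0,0,0],[0,0,0.14],0.5],[[0,0,0],[0,0,0.14],0.5],[[0,0,0],[0,0,0.14],0.5],[[0,0,0],[0,0,0.14],0.5],[[0,0,0],[0,0,0.14],0.5]]' >/dev/null
python3 -m inch '[[[0,0,0],[0,0,0.14],0.5],[[0,0,0],[0,0,0.14],0.5],[[0,0,0],[0,0,0.116],0.5],[[0.005,-0.015,0],[0,0,0],0.5],[[0.009,-0.03,0],[0,0,0],0.5],[[0.01,-0.033,0],[0,0,0],0.5],[[0.01,-0.035,0],[0,0,0],0.5],[[0.01,-0.035,0],[0,0,0],0.5]]' 
python3 -m inch '[[[0.009,-0.028,0],[0,0,0],0.5],[[0.005,-0.015,0],[0,0,0],0.5],[[0,0,0.02],[0,0,0],0.5],[[0,0,0.03],[0,0,0],0.5],[[0,0,0.03],[0,0,0],0.5],[[0,0,0.02],[0,0,0],0.5],[[0,0,0.01],[0,0,0],0.5],[[0,0,0],[0,0,0],0.5]]' 
python3 -m inch '[[[0,0,0],[0,0,0],0.5],[[0,0,0],[0,0,0],0.5],[[0,0,0],[0,0,0],0.5]]' >/dev/null
python3 go.py 500 -36 37 -70
```

```text
time: 7.35
tool_pos: [0.5008, -0.0793, 0.1692]
tool_rot: [-0.001, 0.985, 0.174, -0.001]
contact_force: [0.6, 0.0, -1.4]
gripper_width: 0.736
grasp_force: 66.8
time: 8.15
tool_pos: [0.4986, -0.0354, 0.0582]
tool_rot: [-0.001, 0.985, 0.174, -0.002]
contact_force: [0.4, -0.3, -1.4]
gripper_width: 0.744
grasp_force: 66.9
t 8.45 pos [501.4 -36.5  61.8] yaw_y -70.01 w 0.743 grip 66.9 F [ 0.9 -1.2 -2.4]
turn [ 0.0014 -0.0022 -0.0001] shift after turn [-1.1 -0.9 24.8] shift now [-1.2 -0.9 24.8]
```

```bash
python3 -m inch '[[[0,0,0.008],[0,0,0],0.5],[[0,0,0.006],[0,0,0],0.5],[[0,0,0.003],[0,0,0],0.5],[[0,0,0.001],[0,0,0],0.5],[[0,0,0],[0,0,0],0.5],[[0,0,0],[0,0,0],0.5]]'
for i in 1 2 3; do python3 -c "
from plant import manip
s=manip.state();print(s['time'],s['tool_pos'][2],s['contact_force'])"; python3 -m inch '[[[0,0,0],[0,0,0],0.5]]'|grep -E 'pos|contact'; done
python3 - <<'E'
from h import *
p,W=cloud("top"); print(np.nanpercentile(W[near(W,.5,-.036,.06,-.02,.2)&green(p)][:,2]*1000,[1,5,50,95]))
p,W=cloud("side"); print(np.nanpercentile(W[near(W,.5,-.036,.06,.004,.2)&green(p)][:,2]*1000,[1,5,50,95]))
E
```

```text
time: 9.05
tool_pos: [0.5005, -0.0363, 0.0424]
tool_rot: [0.0, 0.985, 0.174, 0.0]
contact_force: [-0.3, 0.4, -1.2]
gripper_width: 0.741
grasp_force: 66.9
9.05 0.04236435125411607 [-0.26549225  0.41141321 -1.24983638]
tool_pos: [0.5006, -0.0363, 0.0426]
contact_force: [0.9, -0.4, -1.3]
9.15 0.04255238065197321 [ 0.8901498  -0.39866832 -1.31380303]
tool_pos: [0.5006, -0.0363, 0.0426]
contact_force: [0.0, -0.4, -2.1]
9.25 0.04256757622092306 [ 0.0213303  -0.42171249 -2.07655723]
tool_pos: [0.5005, -0.0363, 0.0425]
contact_force: [0.2, -0.0, -2.2]
nan
[ 8.60057977 17.67849577 54.34093091 57.1936322 ]
  return np.nanmean(a, axis, out=out, keepdims=keepdims)
```

```bash
python3 -m inch '[[[0,0,0.001],[0,0,0],0.5],[[0,0,0.001],[0,0,0],0.5],[[0,0,0.001],[0,0,0],0.5],[[0,0,0.001],[0,0,0],0.5],[[0,0,0],[0,0,0],0.5],[[0,0,0],[0,0,0],0.5]]' |grep -E 'pos|contact'
python3 -m inch '[[[0,0,0.0005],[0,0,0],0.5],[[0,0,0],[0,0,0],0.5]]' |grep -E 'pos|contact'
python3 -m inch '[[[0,0,0.0005],[0,0,0],0.5],[[0,0,0],[0,0,0],0.5]]' |grep -E 'pos|contact'
```

```text
tool_pos: [0.5003, -0.0363, 0.0382]
contact_force: [-0.9, -0.5, -1.2]
tool_pos: [0.5004, -0.0363, 0.0378]
contact_force: [-0.5, 1.0, -1.6]
tool_pos: [0.5003, -0.0363, 0.0373]
contact_force: [0.6, -0.4, -1.5]
```

```bash
python3 -m inch '[[[0,0,0.0005],[0,0,0],0.5],[[0,0,0],[0,0,0],0.5]]' |grep -E 'pos|contact'
python3 -m inch '[[[0,0,0.0005],[0,0,0],0.5],[[0,0,0],[0,0,0],0.5]]' |grep -E 'pos|contact'
python3 -m inch '[[[0,0,0.0004],[0,0,0],0.5],[[0,0,0],[0,0,0],0.5]]' |grep -E 'pos|contact'
```

```text
tool_pos: [0.5004, -0.0363, 0.037]
contact_force: [-1.0, -1.0, 0.4]
tool_pos: [0.5005, -0.0362, 0.037]
contact_force: [-4.0, 0.1, 5.0]
tool_pos: [0.5005, -0.0362, 0.037]
contact_force: [-4.6, 1.4, 7.4]
```

Seated on the counter. Let go, rise, and look.

```bash
python3 -m inch '[[[0,0,0],[0,0,0],0.8],[[0,0,0],[0,0,0],0.85],[[0,0,0],[0,0,0],1],[[0,0,0],[0,0,0],1],[[0,0,0],[0,0,0],1],[[0,0,0],[0,0,0],1]]' |grep -E 'pos|contact|width'
python3 -m inch '[[[0,0,-0.01],[0,0,0],1],[[0,0,-0.02],[0,0,0],1],[[0,0,-0.03],[0,0,0],1],[[0,0,-0.04],[0,0,0],1],[[0,0,-0.04],[0,0,0],1],[[0,0,-0.02],[0,0,0],1],[[0,0,0],[0,0,0],1],[[0,0,0],[0,0,0],1]]'|grep -E 'pos|contact|width'
python3 - <<'E'
from h import *
for n in("wrist","side"):
    p,W=cloud(n); print(n,box(W,near(W,.5,-.036,.06,.042,.06)&green(p)))
    cv2.imwrite(f"pics/{n}3.png",p[:,:,::-1])
E
python3 go.py 500.5 -36.2 100 20
```

```text
tool_pos: [0.5003, -0.0363, 0.0358]
contact_force: [0.5, -0.2, -0.7]
gripper_width: 0.996
tool_pos: [0.5004, -0.0362, 0.1963]
contact_force: [-0.2, -0.1, -1.2]
gripper_width: 1.002
wrist {'n': 4409, 'c': array([500.9, -36.2]), 'size': array([63.7, 44.3]), 'long_axis_deg': -70.0, 'z': array([47.8, 49. , 50.2])}
side {'n': 448, 'c': array([500.3, -34.4]), 'size': array([66.3, 43.4]), 'long_axis_deg': -69.3, 'z': array([45.1, 49.9, 52. ])}
t 12.55 pos [499.3 -36.  194.2] yaw_y -70.02 w 0.997 grip 0.0 F [ 0.  -0.  -0.4]
turn [-3.2000e-03  7.0000e-04 -1.5711e+00] shift after turn [-0.6  1.  94.2] shift now [ 1.3  0.7 94.2]
```

View pics/wrist3.png

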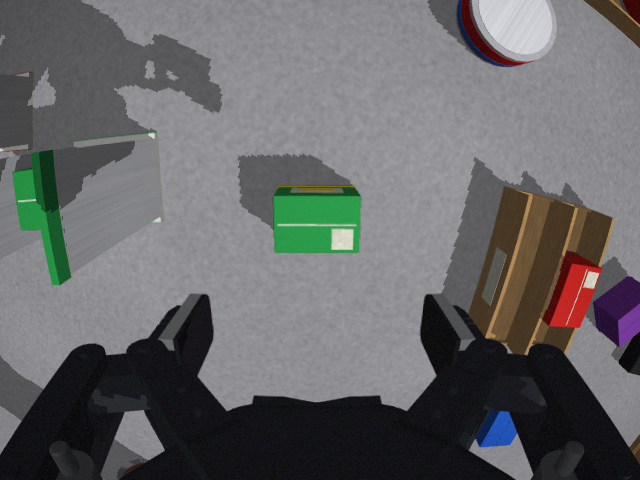

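The wrist view shows the carton standing upright and free at (317,220), with the fingers clear. Turn the grasp a quarter and take it across its width.

```bash
python3 -m inch '[[[0,0,0],[0,0,-0.143],1],[[0,0,0],[0,0,-0.143],1],[[0,0,0],[0,0,-0.143],1],[[0,0,0],[0,0,-0.143],1],[[0,0,0],[0,0,-0.143],1],[[0,0,0],[0,0,-0.143],1],[[0,0,0],[0,0,-0.143],1],[[0,0,0],[0,0,-0.143],1]]' >/dev/null
python3 -m inch '[[[0,0,0],[0,0,-0.143],1],[[0,0,0],[0,0,-0.143],1],[[0,0,0],[0,0,-0.141],1],[[0,0,0],[0,0,0],1],[[0,0,0],[0,0,0],1],[[0,0,0],[0,0,0],1]]' |grep -E 'pos|contact|width'
python3 go.py 500.8 -36.2 38 20
```

```text
tool_pos: [0.5, -0.0362, 0.1951]
contact_force: [-0.5, 0.7, -0.0]
gripper_width: 1.0
t 13.95 pos [500.  -36.2 195.1] yaw_y 19.88 w 1.0 grip 0.0 F [-0.5  0.7 -0. ]
turn [-0.0012 -0.0008 -0.002 ] shift after turn [ -0.3   0.8 157.1] shift now [ -0.4   0.9 157.1]
```

```bash
python3 -m inch '[[[0,0.0005,0.03],[0,0,0],1],[[0,0,0.04],[0,0,0],1],[[0,0,0.035],[0,0,0],1],[[0,0,0.025],[0,0,0],1],[[0,0,0.015],[0,0,0],1],[[0,0,0.008],[0,0,0],1],[[0,0,0.004],[0,0,0],1],[[0,0,0],[0,0,0],1]]' |grep -E 'pos|contact|width'
python3 -m inch '[[[0,0,0],[0,0,0],0.7],[[0,0,0],[0,0,0],0.5],[[0,0,0],[0,0,0],0.25],[[0,0,0],[0,0,0],0.25],[[0,0,0],[0,0,0],0.25],[[0,0,0],[0,0,0],0.25],[[0,0,0],[0,0,0],0.25],[[0,0,0],[0,0,0],0.25]]' 
python3 go.py 500.8 -36.2 38 20
```

```text
tool_pos: [0.501, -0.0361, 0.0391]
contact_force: [-0.4, 0.4, -0.3]
gripper_width: 1.002
time: 15.55
tool_pos: [0.5018, -0.0363, 0.04]
tool_rot: [0.001, 0.574, 0.819, 0.0]
contact_force: [-0.9, 0.4, 5.9]
gripper_width: 0.505
grasp_force: 61.9
t 15.55 pos [501.8 -36.3  40. ] yaw_y 19.99 w 0.505 grip 61.9 F [-0.9  0.4  5.9]
turn [ 0.0017  0.001  -0.0001] shift after turn [ 0.4 -0.9  2. ] shift now [ 0.4 -0.9  2. ]
```

```bash
python3 -m inch '[[[0,0,-0.003],[0,0,0],0.25],[[0,0,-0.012],[0,0,0],0.25],[[0,0,-0.025],[0,0,0],0.25],[[0,0,-0.035],[0,0,0],0.25],[[0,0,-0.035],[0,0,0],0.25],[[0,0,-0.035],[0,0,0],0.25],[[0,0,-0.025],[0,0,0],0.25],[[0,0,-0.015],[0,0,0],0.25]]' >/dev/null
python3 -m inch '[[[0,0,-0.008],[0,0,0],0.25],[[0,0,0],[0,0,0],0.25],[[0,0,0],[0,0,0],0.25],[[0,0,0],[0,0,0],0.25],[[0,0,0],[0,0,0],0.25]]' |grep -E 'pos|contact|width|force'
python3 - <<'E'
from h import *
for n in("wrist","top"):
    p,W=cloud(n); 
    m=near(W,.5,-.036,.06,.15,.26)&green(p)
    if m.sum()>9: print(n,"held",box(W,m)); z=np.median(W[m][:,2]); m2=m&(abs(W[...,2]-z)<.006); print(box(W,m2))
    m=near(W,.47,.151,.05,.1,.115)&green(p)
    if m.sum()>9: print(n,"stack",box(W,m))
E
python3 go.py 470.5 153 220 20
```

```text
tool_pos: [0.5002, -0.036, 0.2304]
contact_force: [0.1, 0.1, -1.9]
gripper_width: 0.504
grasp_force: 61.3
wrist held {'n': 19996, 'c': array([506.2, -30.6]), 'size': array([66.9, 58.5]), 'long_axis_deg': 20.0, 'z': array([215.4, 241. , 242. ])}
{'n': 16915, 'c': array([498.4, -33.5]), 'size': array([58.4, 45. ]), 'long_axis_deg': -69.8, 'z': array([239.8, 241.1, 242.1])}
top stack {'n': 630, 'c': array([470.1, 153. ]), 'size': array([64.8, 44.2]), 'long_axis_deg': -69.5, 'z': array([105.7, 108.9, 111.6])}
t 16.95 pos [500.5 -36.  231. ] yaw_y 20.0 w 0.507 grip 61.3 F [-0.6 -0.4 -1.6]
turn [-0.0013 -0.0009 -0.0001] shift after turn [187.9  36.5  11. ] shift now [187.9  36.5  11.1]
```

```bash
python3 -m inch '[[[0.01,0.004,0],[0,0,0],0.25],[[0.02,0.008,0],[0,0,0],0.25],[[0.02,0.008,0],[0,0,0],0.25],[[0.02,0.008,0],[0,0,0],0.25],[[0.01,0.008,0],[0,0,0],0.25],[[0,0,0],[0,0,0],0.25],[[0,0,0],[0,0,0],0.25],[[0,0,0],[0,0,0],0.25]]' |grep -E 'pos|contact|width|force'
python3 - <<'E'
from h import *
p,W=cloud("wrist"); cv2.imwrite("pics/w4.png",p[:,:,::-1])
m=near(W,.47,.151,.05,.1,.115)&green(p)
print("stack",box(W,m)); m=near(W,.47,.151,.05,.1,.115); print("all",box(W,m))
print("caps",box(W,near(W,.47,.151,.08,.15,.168)&green(p)))
s=manip.state()["tool_pos"]; m=near(W,s[0],s[1],.06,.225,.26)&green(p); print("held",s,box(W,m))
E
python3 go.py 470.5 153 220 20
```

```text
tool_pos: [0.5073, 0.0508, 0.2318]
contact_force: [-0.2, -0.4, -0.9]
gripper_width: 0.509
grasp_force: 61.4
stack {'n': 5604, 'c': array([472.2, 145.8]), 'size': array([74.4, 45.6]), 'long_axis_deg': -69.9, 'z': array([107.3, 108.5, 109.8])}
all {'n': 7251, 'c': array([470.5, 149.9]), 'size': array([83.3, 61.8]), 'long_axis_deg': -70.0, 'z': array([106.1, 108.5, 110. ])}
caps {'n': 1654, 'c': array([483.2, 108.6]), 'size': array([71.9,  6.2]), 'long_axis_deg': 20.1, 'z': array([160.4, 161.5, 162.6])}
held [0.50733626 0.05074455 0.23186345] {'n': 18188, 'c': array([512. ,  55.4]), 'size': array([59.5, 59.1]), 'long_axis_deg': 20.0, 'z': array([232.9, 242.3, 243.2])}
t 17.8 pos [507.3  50.7 231.9] yaw_y 19.94 w 0.51 grip 61.4 F [-0.3 -0.3 -1.4]
turn [-0.0002  0.0001 -0.001 ] shift after turn [108.7   0.4  11.9] shift now [108.7   0.2  11.8]
```

View pics/w4.png

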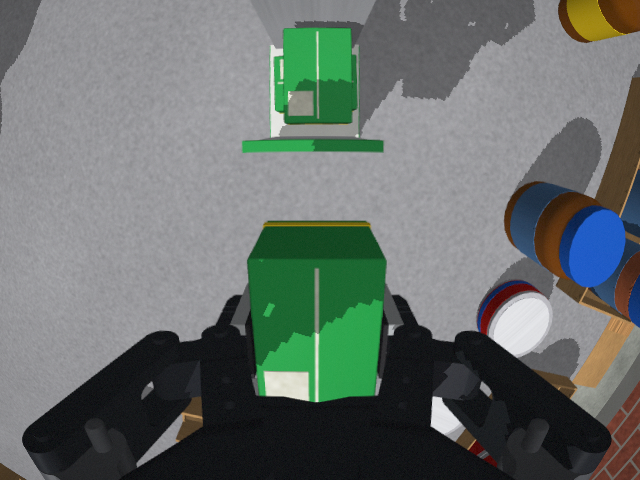

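The wrist view shows the held carton (316,330) level, yellow band at its foot, and the stack top at (317,75) between the dividers, near cap at (312,146). Comparing both in bay axes.

```bash
cat > cmp.py <<'E'
from h import *
def cmp():
    a=np.radians(20); U=np.array([np.cos(a),np.sin(a)]); V=np.array([-np.sin(a),np.cos(a)])
    s0=manip.state()["tool_pos"]; p,W=cloud("wrist"); s=(s0+manip.state()["tool_pos"])/2
    g=green(p); z=W[...,2]
    def rep(name,m):
        P=W[m][:,:2]*1000; u=P@U; v=P@V
        print(name,len(P),"u edges",np.round(np.percentile(u,[.5,99.5]),1),"mid",np.round(np.percentile(u,[.5,99.5]).mean(),1),"v edges",np.round(np.percentile(v,[.5,99.5]),1))
    t=s[:2]*1000; print("tcp uv",np.round([t@U,t@V],1),s[2])
    c=near(W,.47,.151,.06,.1045,.112)&g
    n,l,st,_=cv2.connectedComponentsWithStats(c.astype(np.uint8)); k=1+np.argmax(st[1:,4]); rep("stack",l==k)
    # side faces of upper carton -> exclude; edges by dense-band: 
    rep("cap",near(W,.483,.1086,.05,.155,.168)&g)
    h=(np.hypot(W[...,0]-s[0],W[...,1]-s[1])<.06)&g&(z>s[2]+.004)&(z<s[2]+.02); zz=np.median(z[h]); rep("held",h&(abs(z-zz)<.0025)); print("held top",zz, "bottom-to-tcp",s[2]-zz+.05)
    m=near(W,.47,.151,.045,.104,.112)&g; b=(W[...,:2]*1000)@V
    for lo in range(105,195,5): 
        q=m&(b>lo)&(b<=lo+5)
        if q.sum()>5: print(lo,q.sum(),np.round(np.percentile((W[q][:,:2]*1000)@U,[1,99]),1),np.round(np.median(z[q])*1000,1))
cmp()
E
python3 cmp.py; python3 -c "
import numpy as np;a=np.radians(20)
for x,y in((470.1,152.9),(481.7,109.7),(453.5,190.8),(468,150.4)):print(x*np.cos(a)+y*np.sin(a),-x*np.sin(a)+y*np.cos(a))"
```

```text
tcp uv [ 494.1 -125.9] 0.2318620290032962
stack 5576 u edges [472.7 515.8] mid 494.2 v edges [-50.7  12.2]
cap 1612 u edges [456.  526.7] mid 491.3 v edges [-66.  -60.2]
held 16426 u edges [471.9 515. ] mid 493.4 v edges [-150.  -94.]
held top 0.24233223535226542 bottom-to-tcp 0.03952979365103078
494.0443809459503 -17.104667659231467
490.16954515539794 -61.66682253976046
491.4080468729471 24.187217047760583
491.21597608398577 -18.735656910212327
```

```bash
python3 -m inch '[[[0.01,0.0008,0],[0,0,0],0.25],[[0.02,0,0],[0,0,0],0.25],[[0.026,0,0],[0,0,0],0.25],[[0.026,0,0],[0,0,0],0.25],[[0.016,0,0],[0,0,0],0.25],[[0.0084,0,0],[0,0,0],0.25],[[0,0,0],[0,0,0],0.25],[[0,0,0],[0,0,0],0.25]]' |grep -E 'pos|contact|width|force'
python3 -m inch '[[[0,0,0],[0,0,0],0.25],[[0,0,0],[0,0,0],0.25],[[0,0,0],[0,0,0],0.25]]'>/dev/null
python3 - <<'E'
from h import *
a=np.radians(20); U=np.array([np.cos(a),np.sin(a)]); V=np.array([-np.sin(a),np.cos(a)])
s=manip.state()["tool_pos"]*1000; print("tcp uv",s[:2]@U,s[:2]@V,s[2])
for n in("top","side"):
    p,W=cloud(n); m=near(W,.47,.151,.06,.17,.25)&green(p)
    if m.sum()>9:
        P=W[m]*1000; print(n,"held u",np.percentile(P[:,:2]@U,[1,99]),"v",np.percentile(P[:,:2]@V,[1,99]),"z",np.percentile(P[:,2],[1,50,99]),len(P))
    cv2.imwrite(f"pics/{n}5.png",p[:,:,::-1])
E
```

```text
tool_pos: [0.4718, 0.1514, 0.2319]
contact_force: [-0.2, -0.3, -1.1]
gripper_width: 0.505
grasp_force: 61.4
tcp uv 495.12143119762663 -19.36209046628585 231.88477193992009
top held u [472.5288761  511.64201625] v [-50.73139133 -38.44591416] z [198.7707269  233.99468429 245.1601983 ] 111
side held u [472.41731871 515.3828401 ] v [-47.57593715  15.40418262] z [195.77347379 240.35438507 243.67034417] 1278
```

```bash
python3 -m inch '[[[0,0,0.01],[0,0,0],0.25],[[0,0,0.02],[0,0,0],0.25],[[0,0,0.02],[0,0,0],0.25],[[0,0,0.015],[0,0,0],0.25],[[0,0,0.01],[0,0,0],0.25],[[0,0,0.004],[0,0,0],0.25],[[0,0,0],[0,0,0],0.25],[[0,0,0],[0,0,0],0.25]]' |grep -E 'pos|contact|width|force'
python3 -m inch '[[[0,0,0.001],[0,0,0],0.25],[[0,0,0],[0,0,0],0.25],[[0,0,0],[0,0,0],0.25],[[0,0,0],[0,0,0],0.25]]' |grep -E 'pos|contact'
python3 - <<'E'
from h import *
a=np.radians(20); U=np.array([np.cos(a),np.sin(a)]); V=np.array([-np.sin(a),np.cos(a)])
s=manip.state()["tool_pos"]*1000; print("tcp uv",s[:2]@U,s[:2]@V,s[2])
p,W=cloud("side"); cv2.imwrite("pics/s6.png",cv2.resize(p[220:400,220:360],None,fx=3.3,fy=3.3,interpolation=cv2.INTER_CUBIC)[:,:,::-1])
E
```

```text
tool_pos: [0.4723, 0.1518, 0.1538]
contact_force: [-0.5, 0.3, -1.4]
gripper_width: 0.506
grasp_force: 61.4
tool_pos: [0.4718, 0.1517, 0.1522]
contact_force: [0.7, 0.0, -2.2]
tcp uv 495.23401145291575 -18.829590558398174 152.18151125319696
```

View pics/s6.png

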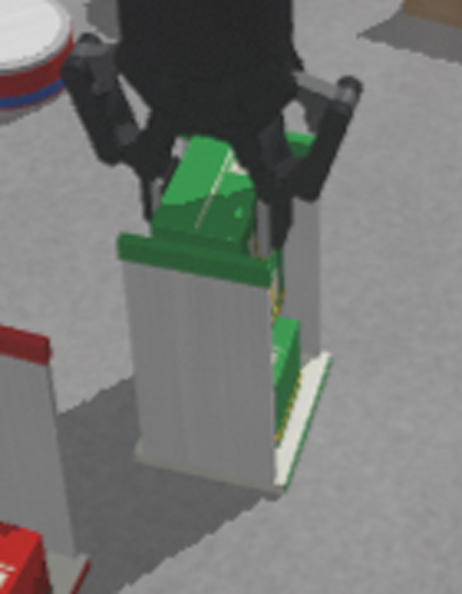

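Side crop: the held carton is between the dividers (205,200), level and clear. The lower carton stands crosswise, as it has from the first picture. Lowering slowly onto the stack.

```bash
python3 -m inch '[[[0,0,0.001],[0,0,0],0.25],[[0,0,0.001],[0,0,0],0.25],[[0,0,0.001],[0,0,0],0.25],[[0,0,0],[0,0,0],0.25],[[0,0,0],[0,0,0],0.25],[[0,0,0],[0,0,0],0.25]]' |grep -E 'pos|contact'
for i in 1; do
python3 -m inch '[[[0,0,0.0005],[0,0,0],0.25],[[0,0,0],[0,0,0],0.25],[[0,0,0],[0,0,0],0.25]]' |grep -E 'pos|contact'
python3 -m inch '[[[0,0,0.0005],[0,0,0],0.25],[[0,0,0],[0,0,0],0.25],[[0,0,0],[0,0,0],0.25]]' |grep -E 'pos|contact'
done
```

```text
tool_pos: [0.4717, 0.1517, 0.1489]
contact_force: [-0.1, -0.1, -1.9]
tool_pos: [0.4717, 0.1517, 0.1484]
contact_force: [0.1, 0.5, -1.6]
tool_pos: [0.4718, 0.1517, 0.148]
contact_force: [-0.2, 0.1, -0.4]
```

```bash
python3 -m inch '[[[0,0,0.0004],[0,0,0],0.25],[[0,0,0],[0,0,0],0.25],[[0,0,0],[0,0,0],0.25]]' |grep -E 'pos|contact'
python3 -m inch '[[[0,0,0.0004],[0,0,0],0.25],[[0,0,0],[0,0,0],0.25],[[0,0,0],[0,0,0],0.25]]' |grep -E 'pos|contact'
```

```text
tool_pos: [0.4718, 0.1517, 0.148]
contact_force: [-1.8, -0.0, 3.4]
tool_pos: [0.4719, 0.1517, 0.148]
contact_force: [-3.2, -1.6, 5.6]
```

```bash
python3 -m inch '[[[0,0,-0.0003],[0,0,0],0.25],[[0,0,0],[0,0,0],0.55],[[0,0,0],[0,0,0],0.6],[[0,0,0],[0,0,0],0.7],[[0,0,0],[0,0,0],0.85],[[0,0,0],[0,0,0],1],[[0,0,0],[0,0,0],1],[[0,0,0],[0,0,0],1]]' |grep -E 'pos|contact|width'
python3 -m inch '[[[0,0,-0.005],[0,0,0],1],[[0,0,-0.01],[0,0,0],1],[[0,0,-0.02],[0,0,0],1],[[0,0,-0.03],[0,0,0],1],[[0,0,-0.04],[0,0,0],1],[[0,0,-0.03],[0,0,0],1],[[-0.01,0,-0.02],[0,0,0],1],[[-0.02,0,0],[0,0,0],1]]' |grep -E 'pos|contact|width'
python3 -m inch '[[[-0.04,0,0],[0,0,0],1],[[-0.04,0,0],[0,0,0],1],[[-0.03,0,0],[0,0,0],1],[[-0.01,0,0],[0,0,0],1],[[0,0,0],[0,0,0],1],[[0,0,0],[0,0,0],1],[[0,0,0],[0,0,0],1],[[0,0,0],[0,0,0],1]]' |grep -E 'time|pos|contact|width'
python3 - <<'E'
from h import *
for n in("top","side","wrist"):
    p,W=cloud(n); g=green(p)
    m=near(W,.47,.151,.05,.154 if n!="wrist" else .155,.167)
    # split carton from caps by distance along bay v
    a=np.radians(20); V=np.array([-np.sin(a),np.cos(a)]); v=(W[...,:2]*1000)@V
    m&=g&(v>-56)&(v<19)
    if m.sum()>9: print(n,box(W,m))
    if n!="top": cv2.imwrite(f"pics/{n}7.png",p[:,:,::-1])
    else: T=p
S=cv2.imread("pics/side7.png"); Wr=cv2.imread("pics/wrist7.png")
cv2.imwrite("pics/fin.png",np.hstack([cv2.resize(S[210:390,210:350],(400,514)),cv2.resize(Wr[:300,150:480],(400,364),None)[:364] if 0 else cv2.copyMakeBorder(cv2.resize(Wr[:300,150:480],(400,364)),0,150,0,0,0)]))
E
```

```text
tool_pos: [0.4717, 0.1517, 0.1474]
contact_force: [-0.7, 0.9, -0.1]
gripper_width: 0.999
tool_pos: [0.4835, 0.1241, 0.3084]
contact_force: [0.8, 0.6, -0.7]
gripper_width: 1.001
time: 24.5
tool_pos: [0.5227, 0.0118, 0.3026]
contact_force: [-0.7, -0.3, 0.8]
gripper_width: 1.0
top {'n': 277, 'c': array([465.2, 167.2]), 'size': array([43.3, 32.3]), 'long_axis_deg': 19.5, 'z': array([156.4, 159. , 161.6])}
side {'n': 709, 'c': array([470.5, 152.4]), 'size': array([66.9, 43.6]), 'long_axis_deg': -69.9, 'z': array([156. , 157.9, 159.6])}
wrist {'n': 3486, 'c': array([474. , 143.9]), 'size': array([50.4, 44.1]), 'long_axis_deg': -70.3, 'z': array([157.2, 158.4, 159.7])}
```

View pics/fin.png

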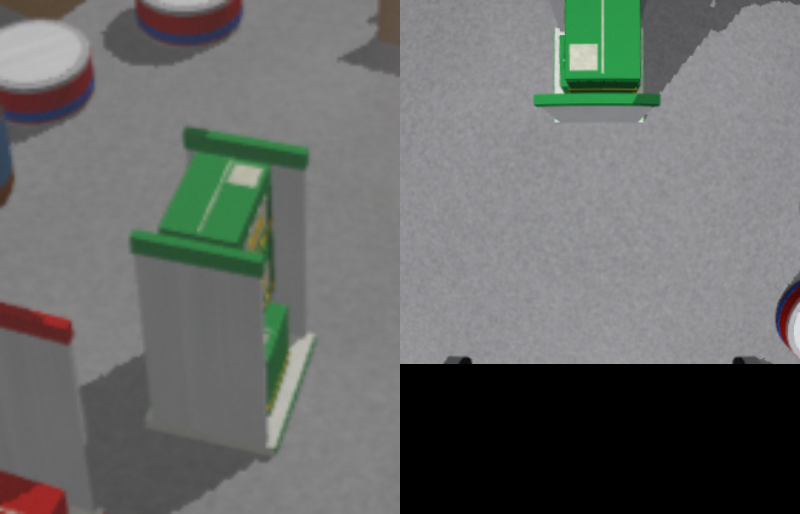

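The final crops show the carton squarely on the column between the green caps, (215,195) in the left crop. Its top is at 158 mm, its centre is within about 2 mm of the carton below, and the hand is clear.

```bash
python3 -c "
from plant import manip; print(manip.job_done())"
```

```text
the job is handed in; nothing more can be done
None
```

The green carton now stands upright and square on the two-carton column in the green bay, about 2 mm or less off the carton below, after being set down and re-gripped on the counter; the job was handed in at about 25 s, and no verdict was returned.

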